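# Lay the upended slide box flat and park it at the stop

## Robot

A 6-joint arm with a two-finger parallel gripper is mounted at the origin on a cart in front of the work surface, level with it; the furniture and walls round the work are solid. World frame = base frame: x ahead of the robot, y to its left, z up, the work surface at z = 0. Lengths are in m, angles in rad, forces in N, time in s.
With the tool pointing down it reaches from about 0.275 to 0.85 m from the base axis. Payload 5.2 kg.
Tool frame: the origin (TCP) lies on the centre line of the jaws, within the pads' length; the fingertips stand 19 mm ahead of it and the grasp point (between the pads) is the TCP (env.tcp_to_tips is the distance from the TCP to the fingertips, in m); x points along the fingers, z is the direction in which the jaws open and shut, and the axes are right-handed (so a half turn about x gives the same grasp; the last joint's range is limited). The gripper opens to 85 mm and grips with 20 to 120 N. Pads are 22 mm wide; open, the fingers measure 114 mm over their backs; the gripper's body (76 mm by 85 mm) begins 54 mm behind the grasp point. The pads swing forward as they close: fully open they stand 13 mm farther back than shut.
Start: joints at [0.956, 0.259, 1.535, -0, 1.348, -0.203], TCP at [0.22, 0.504, 0.25] pointing down, gripper open.
Joint ranges: [-3.14, 3.14], [-0.91, 2.08], [0.19, 2.58], [-1.22, 4.36], [0.22, 2.71], [-3.12, 3.12]. Speed limits (rad/s): [2.57, 2.57, 3.14, 3.14, 3.14, 3.14].

## Interface

Orientations are given as a unit quaternion [x, y, z, w].
In Python, from rig import env, kinematics, vision gives the robot as it stands. Calls block until the motion is done:
- env.move_pose(position, orientation): joint-space move of the TCP to a pose.
- env.movel(position, v=0.15, frame=None, force_limit=None): straight line of the TCP; frame=None keeps the orientation; v is the mean speed in m/s. With force_limit (N) it stops when the force on the tool has changed by that much, and returns True; else False.
- env.movej(angles): joint-space move.
- env.grip(opening, force=None): opening from 0.0 (shut) to 1.0 (fully open); force is the grip in N (None keeps the last); returns when the fingers have stopped.
- env.sleep(seconds).
- kinematics.solve_ik(position, orientation): joint angles nearest the present ones, or None.
- env.read_state(): the state.
- vision.grab_frame(name): name is "scene" or "top" or "wrist"; returns the picture (400x640x3 uint8, red, green, blue); there is no depth.
- vision.camera_model(name): a dict with "fovy" (degrees; the focal length in pixels is half the picture's height over the tangent of half this angle, whatever the lens; pixels are square), "cx", "cy" (the principal point, pixels), "rvec" (rotation vector, rad) and "tvec" (3), from world to camera coordinates, as OpenCV has them. Camera axes: x right, y down, z forward; pixel columns grow to the right and rows downward; lengths in m; the calibration is good to about 2 mm. A picture is of the moment at which its call begins: read the wrist's pose just before it. camera_model takes no time and is no camera call; for the wrist camera it gives the pose at the moment of the call.
A pose or a line that the arm cannot do raises env.Unreachable and nothing moves.
- env.sign_off(): hands the job in, once; it reports no verdict.
The state is a dict: "clock": time; "q": joint angles; "joint_velocities": joint speeds; "joint_torque": joint torques, N m; "ee_pos": TCP position; "eef_rot": TCP orientation; "force": force on the tool from outside, world axes, zero at the start; "wrist_torque": the same for the moment, N m; "finger_gap": opening from 0.0 (shut) to 1.0 (fully open).
Only numpy, scipy, OpenCV 4.12 (cv2) and the standard library are available. Lean on these libraries where they do the work, as an engineer would, in place of code of your own. Each camera call takes 0.05 s, during which the arm holds its last target. There are 200 camera calls.

## Task

The green slide box has been left standing on its end. Without gripping or lifting it, tip it over by pushing on its lid so that it falls onto its base with the lid up, then push it along the bench until its far end is flush against the aluminium stop rail, the whole width of that end on the rail. Leave the bottle, timer, petri dish and pen where they are.

Things in the scene. Friction and masses are not known exactly. Their poses are not given: they have to be found in the camera images.
- slidebox: Green slide box, loose, 0.22 kg, lid fixed shut; 69 (own x) x 100 (own y) x 31 mm (own z), hinge and catch out to 76 mm in x. Origin: centre of the base's underside; own z points out of the lid. At first it stands on its -y end, own y up, lid facing the robot side (within 0.6 rad), base towards the rail. Laid flat, lid up, it is 31 mm high and its own y points to the rail.
- box_centre (a point): Centre of the slide box: 50 mm above the bench while it stands on end, 15.5 mm when it lies flat. Pushed near its top on the lid, the standing box pivots about the lower edge of its base, passes its balance at about 17 degrees and drops flat by itself, its -y end staying about where the base stood.
- top_corner_a (a point): Corner of the slide box's base at its +y end (own x = +34, y = +50, z = 0 mm): on the upper end at first, on the far end once it lies flat.
- top_corner_b (a point): The other corner of the base at the +y end (own x = -34, y = +50, z = 0 mm).
- stop_rail: Straight aluminium angle fixed to the bench, 180 mm long along its own y, upright 25 mm high. Origin: on the bench at the middle of the upright's front face. Own x points away from the robot (within 0.25 rad of ahead), so the free side is -x; a 20 mm wide foot is behind. A box that meets it askew, one corner first, tends to jam there: square it up before.
- small_bottle: White bottle with green cap, 40 mm across, 75 mm tall, loose, behind the rail. Leave alone. Origin: centre of its underside.
- bench_timer: White wedge-shaped lab timer with a round blue knob, 51 x 64 x 57 mm, loose, behind the rail. Leave alone. Origin: centre of its underside.
- dish: Small clear petri dish, 78 mm across, 15 mm high, loose, to the right of the work. Leave alone. Origin: centre of its underside.
- red_pen: White pen with red clip, 145 mm long along its own y, 9 mm high, loose, to the left of the work. Leave alone. Origin: centre of its underside.

How it is judged:
By the outcome, as a careful person would: the job done as asked, in the order asked, and still so for the second after the job is handed in, with the robot touching nothing.
It also fails if it takes over 64 s, if anything falls off the work surface, if the arm or the gripper's body presses on something with over 40 N, if the wrist force passes 120 N, or if a joint passes its speed limit or range.

## Working session

There is one attempt and no reset: what is moved stays moved. The work goes in short steps, each a Python script; the robot and the scene stay as the last script left them, time stands still between calls to the robot, and variables do not carry over. Pictures are saved under pics/ and viewed, about 8 in all and at most 12, crops included, and the job is handed in when it is done.

```bash
mkdir -p pics; ls; cat > h.py <<'E'
import numpy as np, cv2
from rig import env, kinematics, vision
def cam(n):
    c=vision.camera_model(n); f=200/np.tan(np.radians(c["fovy"])/2)
    K=np.array([[f,0,c["cx"]],[0,f,c["cy"]],[0,0,1]]); R=cv2.Rodrigues(np.array(c["rvec"],float))[0]
    return K,R,np.array(c["tvec"],float)
def ray(n,uv):
    K,R,t=cam(n); d=R.T@np.linalg.solve(K,[uv[0],uv[1],1]); return -R.T@t,d
def onz(n,uv,z):
    o,d=ray(n,uv); return o+d*(z-o[2])/d[2]
def proj(n,P):
    K,R,t=cam(n); p=K@(R@np.array(P,float)+t); return p[:2]/p[2]
def tri(*obs):
    A=np.zeros((3,3));b=np.zeros(3)
    for n,uv in obs:
        o,d=ray(n,uv); d/=np.linalg.norm(d); M=np.eye(3)-np.outer(d,d); A+=M;b+=M@o
    return np.linalg.solve(A,b)
def save(n,f,crop=None,s=1):
    im=vision.grab_frame(n); cv2.imwrite("pics/raw_"+f,im[:,:,::-1])
    o=im if crop is None else im[crop[1]:crop[3],crop[0]:crop[2]]
    cv2.imwrite("pics/"+f,cv2.resize(o,None,fx=s,fy=s)[:,:,::-1]); return im
E
python3 - <<'E'
from h import *
a=save("top","top1.png"); b=save("scene","scene1.png")
for n in("top","scene"):
    K,R,t=cam(n); print(n,K[0,0],(-R.T@t).round(3),R[2].round(2))
s=env.read_state(); print(s)
E
```

```text
pics
top 402.81213014616475 [0.524 0.107 0.925] [ 0.16 -0.   -0.99]
scene 511.2004530447049 [ 0.131 -0.223  0.866] [ 0.52  0.35 -0.78]
{'clock': 0.1, 'q': array([ 9.56195930e-01,  2.59300084e-01,  1.53598012e+00, -1.26850694e-05,
        1.34800966e+00, -2.02805437e-01]), 'joint_velocities': array([ 0.00036431, -0.0014045 , -0.00275442, -0.00099633,  0.0009378 ,
       -0.00020051]), 'joint_torque': array([ 3.46207198e-03, -4.46968603e+01, -2.91245753e+01, -2.49406448e-04,
        6.32422976e-03, -1.31222340e-06]), 'ee_pos': array([0.2198611 , 0.50365431, 0.24953908]), 'eef_rot': array([-0.38744155,  0.59221745,  0.38699196,  0.5911047 ]), 'force': array([-0.03129722, -0.40735293, -0.12181418]), 'wrist_torque': array([-0.03527994,  0.04728505, -0.00770958]), 'finger_gap': 1.0003742020763826}
```

View pics/top1.png

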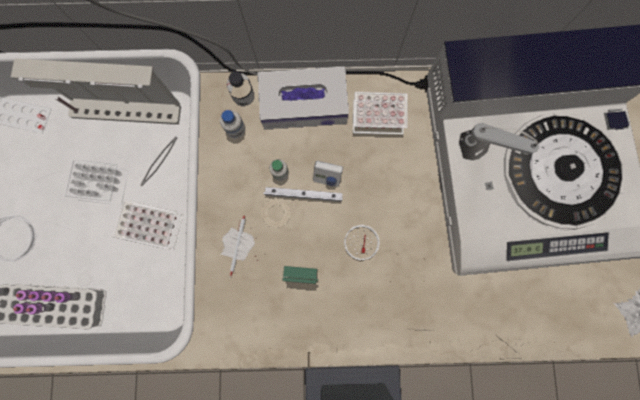

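View pics/scene1.png

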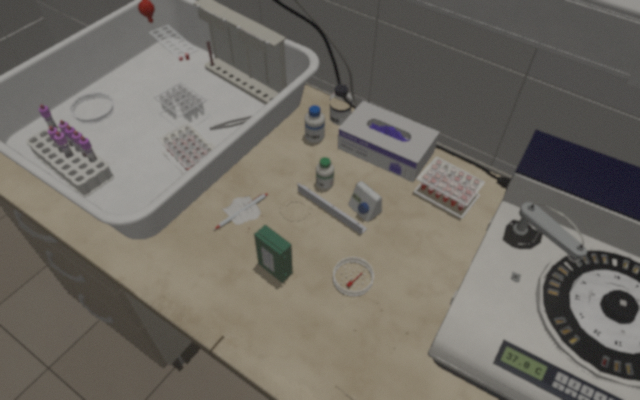

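Top view: green box at about (300,275), rail from (265,191) to (342,198), pen on the left, dish on the right at (362,243). Scene view: the standing box is at (273,253), with the lid label facing the robot. I'll enlarge both and run colour masks.

```bash
python3 - <<'E'
from h import *
T=cv2.imread("pics/raw_top1.png");S=cv2.imread("pics/raw_scene1.png")
a=cv2.resize(T[170:300,220:390],None,fx=4.5,fy=4.5,interpolation=cv2.INTER_CUBIC)[:, :765]
cv2.imwrite("pics/c1.png",a)
b=cv2.resize(S[170:300,230:390],None,fx=4.5,fy=4.5,interpolation=cv2.INTER_CUBIC); cv2.imwrite("pics/c2.png",b)
for n,I,roi in(("top",T,(270,255,330,295)),("scene",S,(245,215,305,290))):
    x0,y0,x1,y1=roi; h=cv2.cvtColor(I,cv2.COLOR_BGR2HSV)[y0:y1,x0:x1]
    m=cv2.inRange(h,(60,70,20),(95,255,255)); c=max(cv2.findContours(m,0,2)[0],key=cv2.contourArea)+[x0,y0]
    print(n,cv2.contourArea(c),cv2.minAreaRect(c),cv2.approxPolyDP(c,2.0,True).reshape(-1,2).tolist())
print("tcp proj",proj("top",[.22,.504,.25]),proj("scene",[.22,.504,.25]))
for uv in((265,191),(342,198)): print("rail z25",onz("top",uv,.025).round(3))
print("box top z.1",[onz("top",p,.1).round(3) for p in((284,267),(318,268),(317,282),(284,280))])
E
```

```text
top 176.0 ((300.1862487792969, 272.2655334472656), (31.142057418823242, 8.304548263549805), 4.763641834259033) [[285, 267], [285, 274], [299, 276], [303, 273], [312, 277], [311, 274], [314, 273], [315, 277], [316, 270]]
scene 364.5 ((272.5, 239.99998474121094), (32.400001525878906, 13.40000057220459), 36.869895935058594) [[264, 227], [256, 235], [280, 254], [289, 245]]
tcp proj [ 65.90443146 479.32309334] [-38.01485419 204.78565237]
rail z25 [0.707 0.23  0.025]
rail z25 [0.686 0.056 0.025]
box top z.1 [array([0.534, 0.182, 0.1  ]), array([0.53 , 0.113, 0.1  ]), array([0.502, 0.116, 0.1  ]), array([0.508, 0.182, 0.1  ])]
```

View pics/c1.png

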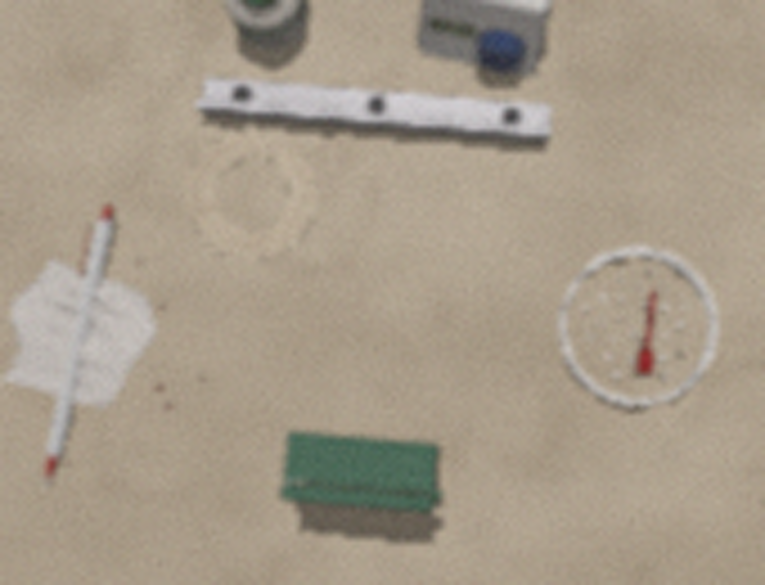

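View pics/c2.png

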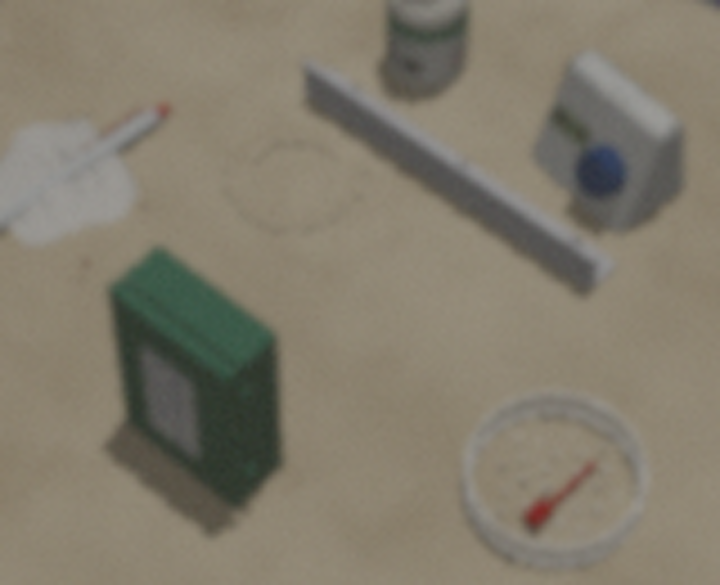

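The crops give clean corners: the box's top face in both views, and the rail's front bottom edge. I'll triangulate these, and use the same for the obstacles.

```bash
python3 - <<'E'
from h import *
T=lambda x,y:("top",(x/4.5+220,y/4.5+170)); S=lambda x,y:("scene",(x/4.5+230,y/4.5+170))
box={"farL":(T(288,432),S(158,250)),"farR":(T(440,443),S(277,333)),"nearR":(T(436,512),S(232,377)),"nearL":(T(281,497),S(112,290))}
for k,(a,b) in box.items():
    P=tri(a,b); print(k,P.round(4),"top@.1",onz(*a,.1).round(4)[:2],"scene@.1",onz(*b,.1).round(4)[:2])
for k,a,z in(("railL bot",T(200,110),0),("railR bot",T(547,140),0),("railL bot s",S(306,98),0),("railR bot s",S(588,294),0),("railL top s",S(308,62),.025),("railR top s",S(587,262),.025),
 ("box base lidL s",S(127,420),0),("box base lidR s",S(238,508),0),("box base farR s",S(282,462),0),("dish",T(638,328),.008),("dishL",T(560,328),.015),("pen1",T(108,210),.005),("pen2",T(50,470),.005),("shadow",T(365,540),0)):
    print(k,onz(*a,z).round(4)[:2])
E
```

```text
farL [0.5357 0.1822 0.098 ] top@.1 [0.5358 0.1819] scene@.1 [0.5347 0.1812]
farR [0.5287 0.1142 0.1033] top@.1 [0.5292 0.1137] scene@.1 [0.5299 0.1163]
nearR [0.4994 0.1157 0.1065] top@.1 [0.4988 0.1162] scene@.1 [0.5029 0.1181]
nearL [0.5077 0.1846 0.0998] top@.1 [0.5071 0.1853] scene@.1 [0.5082 0.1838]
railL bot [0.7036 0.2352]
railR bot [0.6834 0.0555]
railL bot s [0.7016 0.2328]
railR bot s [0.6818 0.0566]
railL top s [0.7039 0.2325]
railR top s [0.6806 0.0584]
box base lidL s [0.5071 0.1866]
box base lidR s [0.5001 0.1196]
box base farR s [0.5292 0.1179]
dish [0.5846 0.0133]
dishL [0.5851 0.053 ]
pen1 [0.6517 0.2816]
pen2 [0.5213 0.3097]
shadow [0.4829 0.1531]
```

Geometry agrees between the two views. The top face is at z≈0.10 and the box is 68 mm wide. Box heading is about −0.09 rad, rail heading about −0.115 rad, and the box is within the rail's span. Next is tipping, using half-open fingers as a two-point pusher near the top of the lid.

```bash
cat >> h.py <<'E'
from scipy.spatial.transform import Rotation
def down(th):
    best=None
    for s in(1,-1):
        z=s*np.array([-np.sin(th),np.cos(th),0]); x=np.array([0,0,-1.]); q=Rotation.from_matrix(np.c_[x,np.cross(z,x),z]).as_quat()
        j=kinematics.solve_ik([0.45,0.155,0.2],q)
        if j is not None and(best is None or abs(j[5])<best[0]): best=(abs(j[5]),q)
    return best[1]
E
python3 - <<'E'
from h import *
th=-0.095; n=np.array([np.cos(th),np.sin(th),0]); lid=np.array([.5045,.151,0]); q=down(th)
up=lambda z:np.array([0,0,z])
env.move_pose(lid-.07*n+up(.25),q); env.grip(0.5)
env.movel(lid-.07*n+up(.102),v=.2)
env.movel(lid-.02*n+up(.102),v=.15)
env.movel(lid+.026*n+up(.102),v=.05)
env.sleep(.5)
s=env.read_state(); print(s["clock"],s["ee_pos"],s["force"],s["finger_gap"])
save("scene","sc2.png",(190,140,390,300),4)
E
```

```text
5.0417 [0.53036464 0.14856944 0.10202797] [-0.45227353 -1.08191579 -0.78108479] 0.5003878554964639
```

View pics/sc2.png

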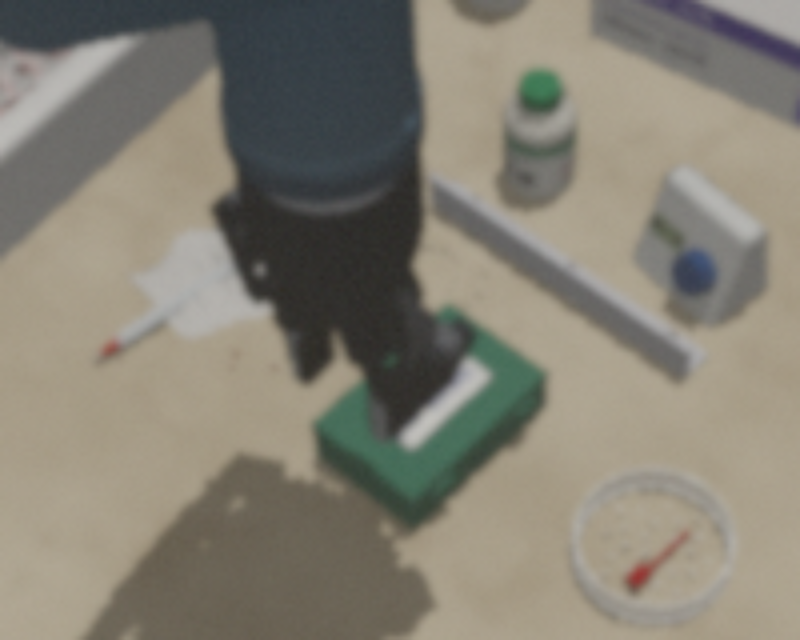

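The box lies flat, lid up (scene crop: label up, lid corners at about (447,308), (545,375), (412,500), (318,425)). Now I'll retract and measure its flat pose from above.

```bash
python3 - <<'E'
from h import *
th=-0.115; n=np.array([np.cos(th),np.sin(th),0]); lid=np.array([.5045,.151,0])
env.movel(lid-.10*n+[0,0,.12],v=.2)
T=save("top","top3.png",(220,170,390,300),4.5); S=save("scene","sc3.png",(230,170,390,300),4.5)
for nm,I,roi in(("top",T,(265,195,335,300)),("scene",S,(240,190,340,300))):
    x0,y0,x1,y1=roi; h=cv2.cvtColor(I,cv2.COLOR_RGB2HSV)[y0:y1,x0:x1]
    m=cv2.inRange(h,(55,60,20),(95,255,255)); m=cv2.morphologyEx(m,3,np.ones((9,9))); c=max(cv2.findContours(m,0,2)[0],key=cv2.contourArea)+[x0,y0]
    b=cv2.boxPoints(cv2.minAreaRect(c)); print(nm,cv2.contourArea(c),b.round(1).tolist()); 
    if nm=="top": print([onz("top",p,.031).round(4)[:2] for p in b])
E
```

```text
top 1213.0 [[287.29998779296875, 265.79998779296875], [291.29998779296875, 222.10000610351562], [321.3999938964844, 224.89999389648438], [317.3999938964844, 268.6000061035156]]
[array([0.5369, 0.181 ]), array([0.6332, 0.1711]), array([0.6254, 0.104 ]), array([0.5294, 0.1151])]
scene 1316.0 [[268.5, 246.1999969482422], [305.79998779296875, 212.6999969482422], [327.6000061035156, 237.0], [290.3999938964844, 270.5]]
```

View pics/top3.png

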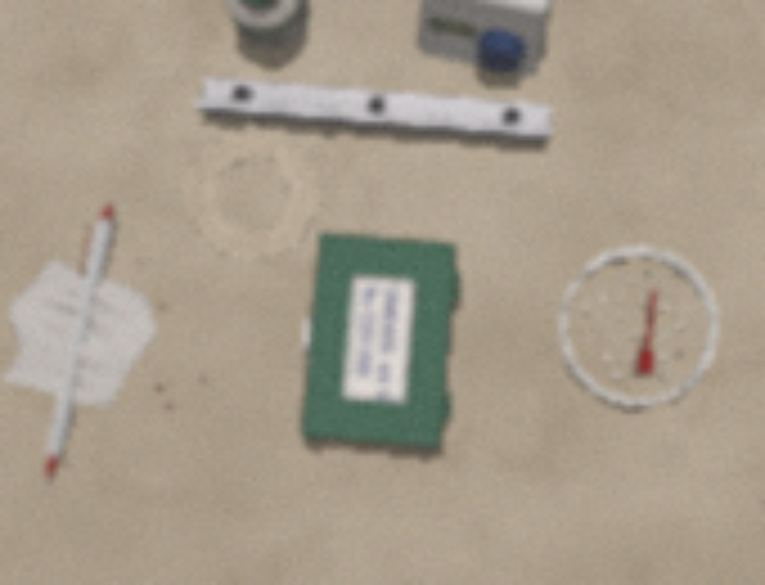

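The box is flat with heading ≈ −0.113 rad, matching the rail (−0.115). The gap is ≈60 mm and it is inside the rail's span. I'll push with two fingertips, then do a central single-point push to seat it.

```bash
python3 - <<'E'
from h import *
th=-0.115; n=np.array([np.cos(th),np.sin(th),0]); r=np.array([.5330,.1480,0]); q=down(th); z=np.array([0,0,1.])
env.move_pose(r-.06*n+.12*z,q)
print("down",env.movel(r-.05*n+.030*z,v=.15,force_limit=8), env.read_state()["ee_pos"])
env.movel(r-.018*n+.030*z,v=.1)
env.movel(r+.040*n+.030*z,v=.05)
s=env.read_state(); print(s["ee_pos"],s["force"])
print("contact",env.movel(r+.062*n+.030*z,v=.02,force_limit=8)); s=env.read_state(); print(s["clock"],s["ee_pos"],s["force"],(s["ee_pos"]-r)@n)
save("scene","sc4.png",(230,150,390,280),4.5)
E
```

```text
down False [0.48330524 0.15389159 0.03045304]
[0.57304881 0.14341452 0.03015488] [-0.26985908 -0.28281733  0.44617888]
contact True
9.425 [0.578624   0.14264398 0.0294198 ] [ 0.45177261 -0.33818169 -0.75926723] 0.04593723291203911
```

View pics/sc4.png

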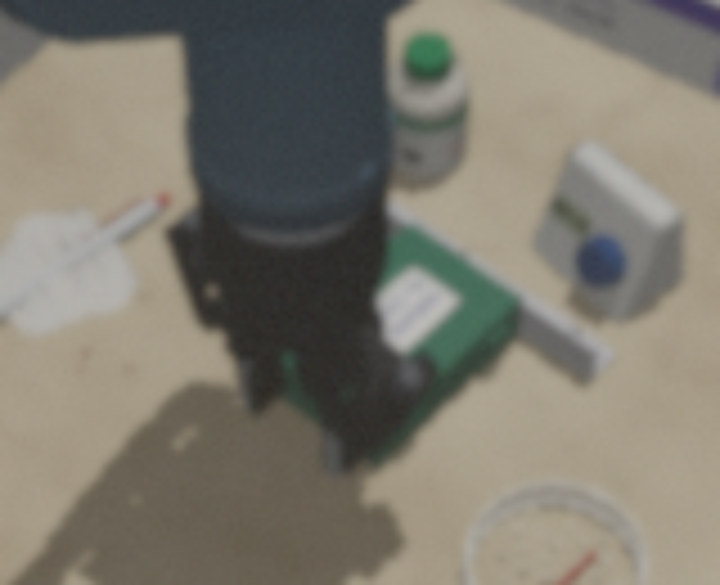

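Contact was at 57 mm of travel, where the rail was expected. In the picture the box's far end is on the rail. Next comes the central seating push with shut fingers, then a look.

```bash
python3 - <<'E'
from h import *
th=-0.115; n=np.array([np.cos(th),np.sin(th),0]); r=np.array([.5330,.1480,0]); z=np.array([0,0,1.])
env.movel(r+.015*n+.033*z,v=.1); env.grip(0.0)
env.movel(r+.036*n+.033*z,v=.1)
print("contact",env.movel(r+.060*n+.033*z,v=.02,force_limit=12)); s=env.read_state(); print(s["clock"],(s["ee_pos"]-r)@n,s["force"])
env.movel(r+.0*n+.033*z,v=.1); env.movel(r-.13*n+.15*z,v=.2); env.sleep(.3)
T=save("top","top5.png",(240,170,370,260),6); save("scene","sc5.png",(260,160,390,260),6)
x0,y0,x1,y1=260,190,350,300; h=cv2.cvtColor(T,cv2.COLOR_RGB2HSV)[y0:y1,x0:x1]
m=cv2.inRange(h,(55,60,20),(95,255,255)); m=cv2.morphologyEx(m,3,np.ones((9,9))); c=max(cv2.findContours(m,0,2)[0],key=cv2.contourArea)+[x0,y0]
b=cv2.boxPoints(cv2.minAreaRect(c)); print([onz("top",p,.031).round(4)[:2] for p in b])
E
```

```text
contact True
11.4833 0.046106687969780534 [-0.15291775 -0.05522969  0.14880364]
[array([0.5947, 0.1738]), array([0.6918, 0.1629]), array([0.6834, 0.0967]), array([0.5866, 0.1088])]
```

View pics/top5.png

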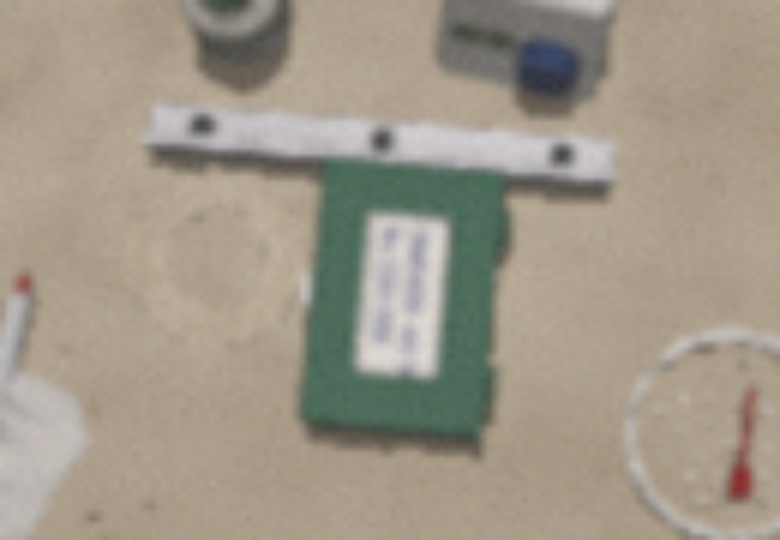

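View pics/sc5.png

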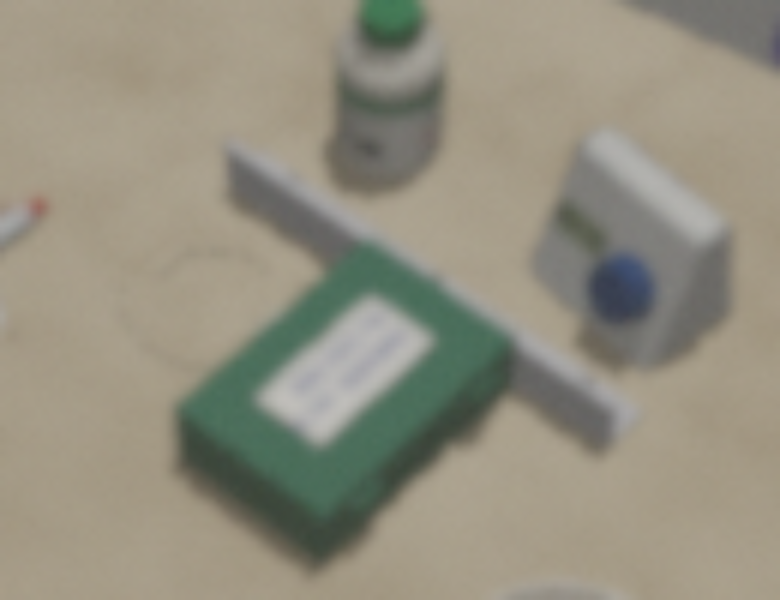

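The box looks flush: in the top view its far edge follows the rail's front edge across the whole width. Estimated corner gaps are 2 and 3 mm, which is within calibration error. I'll confirm by contact, pushing lightly left, right and centre of the rear end. Equal stops mean it is seated square.

```bash
python3 - <<'E'
from h import *
th=-0.115; n=np.array([np.cos(th),np.sin(th),0]); l=np.array([-n[1],n[0],0]); r=np.array([.5330,.1480,0]); z=np.array([0,0,1.])
env.movel(r+.0*n+.15*z,v=.25); env.movel(r+.01*n+.033*z,v=.15)
for d in(.018,-.018,.018,-.018,0):
    env.movel(r+.036*n+d*l+.033*z,v=.1)
    c=env.movel(r+.060*n+d*l+.033*z,v=.02,force_limit=15); s=env.read_state(); print(d,c,round((s["ee_pos"]-r)@n,5),round(s["clock"],1))
    env.movel(r+.036*n+d*l+.033*z,v=.1)
env.movel(r+.0*n+.033*z,v=.1); env.movel(r-.13*n+.15*z,v=.25); env.sleep(.3)
save("top","top6.png",(220,150,380,270),5)
s=env.read_state(); print(s["clock"],s["ee_pos"])
E
```

```text
0.018 True 0.04614 16.3
-0.018 True 0.04632 17.8
0.018 True 0.04619 19.3
-0.018 True 0.04643 20.8
0 True 0.04638 22.1
24.0667 [0.40397539 0.16275716 0.14930964]
```

View pics/top6.png

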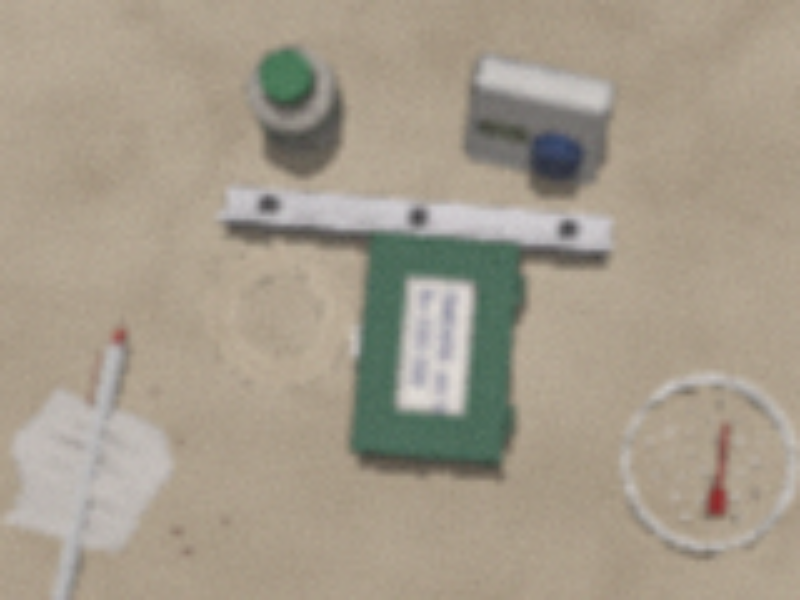

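The left and right stops agree within 0.3 mm and repeat, so the box is seated square. In the picture its far end lies along the rail across its full width. The bottle, timer, dish and pen have not moved, and the robot is clear. Handing in.

```bash
python3 -c "
from h import *
print(env.sign_off())"
```

```text
the job is handed in; nothing more can be done
None
```

The green slide box is lying on its base with the lid up, and its far end is flush on the stop rail. The job is handed in, with about 24 s of the 64 s used.

- **What I did:** I tipped the box by pushing near the top of its lid with half-open fingers, without gripping it. I then pushed it about 57 mm onto the rail with both fingertips and seated it with light centre, left and right pushes, each stopped at a 12–15 N force limit.
- **Contact check:** the final pushes left, right and centre on the rear end all stopped within 0.3 mm of each other and repeated, so the box is square on the rail.
- **Camera check:** before those final pushes, the top view put the far corners 2 and 3 mm short of the rail. That is about the calibration and mask error and disagrees slightly with the contact check, which I trusted more. I did not re-measure the corners afterwards.
- **Everything else:** in the last top view the box's far end runs along the rail across its full width. The bottle, timer, dish and pen look unmoved, and the arm is clear of everything.

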